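# Seat the bat on the turntable's pins

## Task

The plywood bat with the freshly painted dish is lying askew on top of the turntable's two locating pins. Nudge the bat sideways with your fingertips until both of its holes drop over the two pins and it lies flat on the turntable, then move away. Do not lift or tip up the bat, do not touch the dish (its paint is wet), and leave the jar, the mug and the brush tin where they stand.

Things in the scene. Friction and masses are not known exactly. Their poses are not given: they have to be found in the camera images.
- wheel: Green decorating turntable, locked and fixed. Origin on its axis at table level, z up. Round head of 250 mm diameter and 15 mm thick, its flat top 60 mm above the origin, on a narrower foot. The two pins stand on its y axis. Two small lugs (14 mm wide) jut 18 mm out of the head's rim on that same y axis, so they show the line of the pins, which the bat hides at the start.
- pin_a (a point): Tip of a steel locating pin, at x = 0, y = +62 mm, z = 68 mm of the turntable's frame: 10 mm diameter, 8 mm tall above the head, the upper 4 mm tapering to a 5 mm wide tip.
- pin_b (a point): Tip of a steel locating pin, at x = 0, y = -62 mm, z = 68 mm of the turntable's frame: 10 mm diameter, 8 mm tall above the head, the upper 4 mm tapering to a 5 mm wide tip.
- bat: Loose plywood board, 150 mm along its x, 170 mm along its y, 15 mm thick, 0.28 to 0.5 kg, the dish stuck on its centre. Origin at the centre of its underside, z up. Two through holes of 14 mm diameter at x = 0, y = +62 and -62 mm of this frame. Seated, its origin is 60 mm above the turntable's origin and its axes are parallel to the turntable's.
- bat_edge (a point): The bat's -x edge: middle of that side face, 7.5 mm above the underside. At the start the bat lies on the pin tips, shifted 18 to 42 mm towards the turntable's -x side, up to 12 mm along its y and turned up to 0.15 rad from it, and leans about 5 degrees with this edge down on the head.
- dish: White bowl, 72 mm wide at the rim, 28 mm high, stuck on the centre of the bat's top face; origin at the centre of its underside. Not to be touched.
- jar: Yellow glaze jar, 66 mm diameter, 75 mm high, upright on the table; origin at the centre of its underside. Not part of the work.
- mug: White mug, 72 mm diameter, 75 mm high, upright on the table; origin at the centre of its underside. Not part of the work.
- brushes: Green tin of brushes, 64 mm diameter, tin 90 mm and brushes up to 200 mm high, upright on the table; origin at the centre of its underside. Not part of the work.

How it is judged:
By the outcome, as a careful person would: the job done as asked, in the order asked, and still so for the second after the job is handed in, with the robot touching nothing.
It also fails if it takes over 67 s, if anything falls off the work surface, if the arm or the gripper's body presses on something with over 40 N, if the wrist force passes 120 N, or if a joint passes its speed limit or range.

## Robot

A 6-joint arm with a two-finger parallel gripper is mounted at the origin on the work surface. World frame = base frame: x ahead of the robot, y to its left, z up, the work surface at z = 0. Lengths are in m, angles in rad, forces in N, time in s.
With the tool pointing down it reaches from about 0.25 to 0.775 m from the base axis. Payload 4 kg.
Tool frame: the origin (TCP) lies midway between the tips of the shut fingers; the grasp point (between the pads) lies 19 mm behind it; y points along the fingers, x is the direction in which the jaws open and shut, and the axes are right-handed (so a half turn about y gives the same grasp; the last joint's range is limited). The gripper opens to 94 mm and grips with 3 to 60 N. Pads are 16 mm wide; open, the fingers measure 119 mm over their backs; the gripper's body (75 mm by 177 mm) begins 78 mm behind the grasp point.
Start: joints at [-1.419, 0.087, 1.371, -0, 1.684, -0.103], TCP at [0.139, -0.532, 0.185] pointing down, gripper open.
Joint ranges: [-3.1, 3.1], [-0.76, 2.03], [0.27, 2.55], [-1.08, 4.22], [0.17, 2.65], [-2.57, 2.57]. Speed limits (rad/s): [2.79, 2.79, 3.14, 3.14, 3.14, 3.14].

## Interface

Orientations are given as [roll, pitch, yaw] about the fixed x, y, z axes, in that order (R = Rz(yaw) Ry(pitch) Rx(roll)).
In Python, from bench import robot, snapshot, camera_info, ticket gives the robot as it stands.
- The arm moves only by the shell command python3 -m creep 'ROWS'. ROWS is JSON, a list of rows, each an object with "slide": the shift along the tool's x, y, z in mm, a list of three; "roll": the turn about the tool's y in degrees; "grip": the closure, from 0 (fully open) to 1 (shut). In form: [{"slide": [x, y, z], "roll": roll, "grip": grip}, ...]. A call has 1 to 20 rows; each row is the pose to reach, as a shift and turn from the pose commanded when the call began, along the tool's axes at that moment; what a row does not reach only later rows make up. A row lasts 1/12 s, in which the tool goes at most 41.7 mm and 7.16 degrees, less where a joint would pass 70% of its speed; a pose out of reach is approached as far as the arm can. A call with a gripper value outside its range is refused whole. The fingers move at their own pace and stop on an object; the grip force is fixed at half the most. Time passes only in rows, so rows that repeat a pose let the fingers close. It gives the time, the measured TCP pose, the force and the opening at its end, in the units of the state.
- robot.get_obs(): the state, without advancing time (a new reading comes with each control period).
- snapshot(name): name is "scene" or "top"; returns the picture (384x512x3 uint8, red, green, blue); there is no depth.
- camera_info(name): a dict with "fx", "fy", "cx", "cy" (pixels), "dist" ([k1, k2, p1, p2, k3] as OpenCV has them; the pictures are not rectified), "cam_to_world" (4x4, takes a point from camera to world coordinates). Camera axes: x right, y down, z forward; pixel columns grow to the right and rows downward; lengths in m; the calibration is good to about 2 mm. A picture is of the moment at which its call begins. camera_info takes no time and is no camera call.
- ticket.close_job(): hands the job in, once; it reports no verdict.
The state is a dict: "time": time; "joint_positions": joint angles; "qvel": joint speeds; "joint_torque": joint torques, N m; "tool_pos": TCP position; "ee_rot": TCP orientation; "wrist_force": force on the tool from outside, world axes, zero at the start; "wrist_torque": the same for the moment, N m; "width": finger opening in m.
Only numpy, scipy, OpenCV 4.12 (cv2) and the standard library are available. Lean on these libraries where they do the work, as an engineer would, in place of code of your own. Each camera call takes 0.05 s, during which the arm holds its last target.

## Working session

There is one attempt and no reset: what is moved stays moved. The work goes in short steps, Python scripts to look and compute and a shell command to move; the robot and the scene stay as the last step left them, time stands still between calls to the robot, and variables do not carry over. Pictures are saved under pics/ and viewed, and the job is handed in when it is done.

```bash
mkdir -p pics; ls; python3 - <<'E'
from bench import robot, snapshot, camera_info
import cv2,json
for n in("scene","top"):
    im=snapshot(n); cv2.imwrite(f"pics/{n}0.png",im[:,:,::-1])
    c=camera_info(n); print(n,{k:(v.tolist() if hasattr(v,'tolist') else v) for k,v in c.items()})
o=robot.get_obs(); print(o)
E
```

```text
pics
scene {'fx': 467.1667202729169, 'fy': 467.1667202729169, 'cx': 257.73069816239774, 'cy': 202.94728356353983, 'dist': [-0.14053694792523685, 0.0, 0.0, 0.0, 0.0], 'cam_to_world': [[-0.8759165125777468, 0.3585818027946562, -0.3227837568685446, 0.9935578687630258], [0.4822243365602017, 0.6717159271957699, -0.5623676754407212, 0.7744775045832202], [0.015164175635714535, -0.6482413160668343, -0.7612839443474607, 1.1157632715587138], [0.0, 0.0, 0.0, 1.0]]}
top {'fx': 397.2434473638716, 'fy': 397.2434473638716, 'cx': 259.35429918734786, 'cy': 190.3988823394794, 'dist': [-0.07868312041406575, 0.0, 0.0, 0.0, 0.0], 'cam_to_world': [[-0.002269291141063438, -0.981923853308174, 0.1892627713580901, 0.3583352559310603], [-0.9999972640829299, 0.002120854610715733, -0.000986814255494943, 0.0055647052768849825], [0.0005675776349833881, -0.1892644929196911, -0.9819259796825219, 1.2228563461697], [0.0, 0.0, 0.0, 1.0]]}
{'time': 0.1, 'joint_positions': array([-1.41908184e+00,  8.79158150e-02,  1.37209351e+00, -2.05168554e-07,
        1.68358606e+00, -1.03094799e-01]), 'qvel': array([-0.00086253, -0.00182649, -0.00563809, -0.00200607, -0.00155121,
       -0.00085415]), 'joint_torque': array([ 1.49525633e-03, -3.41253376e+01, -3.03300977e+01,  7.18662213e-02,
        3.04371491e-02, -1.04741621e-04]), 'tool_pos': array([ 0.13855149, -0.53171715,  0.18380716]), 'ee_rot': array([-1.57059042,  0.00199212, -1.31598686]), 'wrist_force': array([-1.12474077,  0.53757121,  0.45756509]), 'wrist_torque': array([ 0.04799015,  0.0305325 , -0.02118081]), 'width': 0.09379514407946034}
```

View pics/scene0.png

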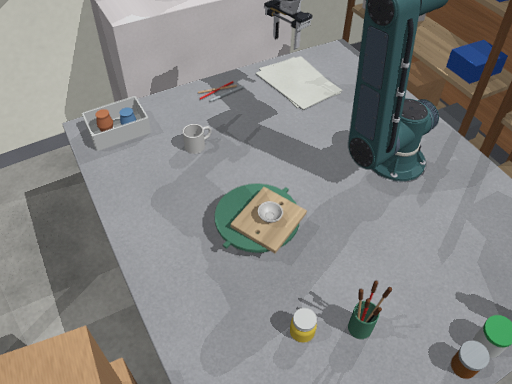

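View pics/top0.png

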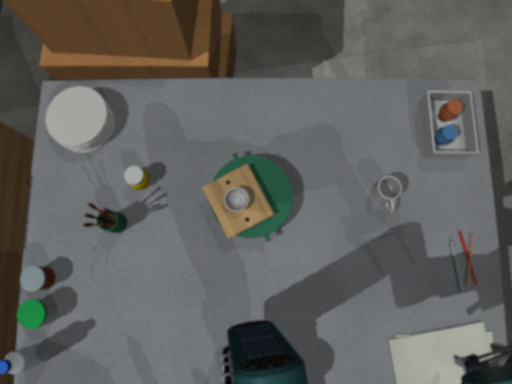

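The scene shows the bat shifted off the wheel (wheel at top px ~(254,196), lugs near (237,156) and (279,235)), with the mug at right (389,188), jar (137,177) and brushes (111,220). I'll zoom in for measuring.

```bash
python3 - <<'E'
import cv2
a=cv2.imread('pics/top0.png')[140:250,190:310]; cv2.imwrite('pics/topz.png',cv2.resize(a,None,fx=5,fy=5,interpolation=cv2.INTER_CUBIC))
a=cv2.imread('pics/scene0.png')[175:260,205:315]; cv2.imwrite('pics/scenez.png',cv2.resize(a,None,fx=7,fy=7,interpolation=cv2.INTER_CUBIC))
E
```

```text
(no output)
```

View pics/topz.png

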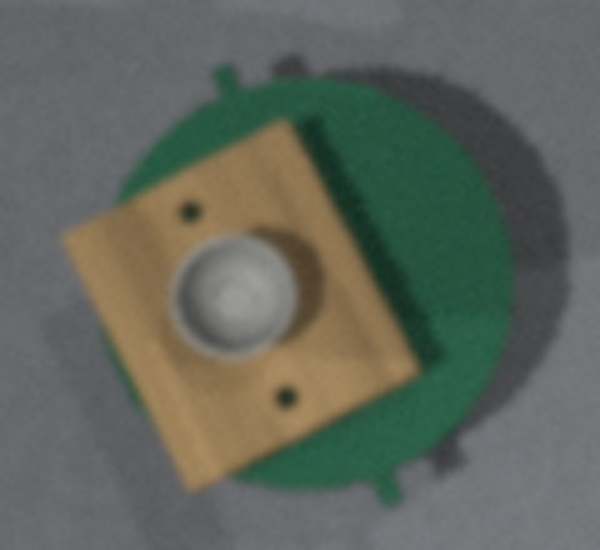

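View pics/scenez.png

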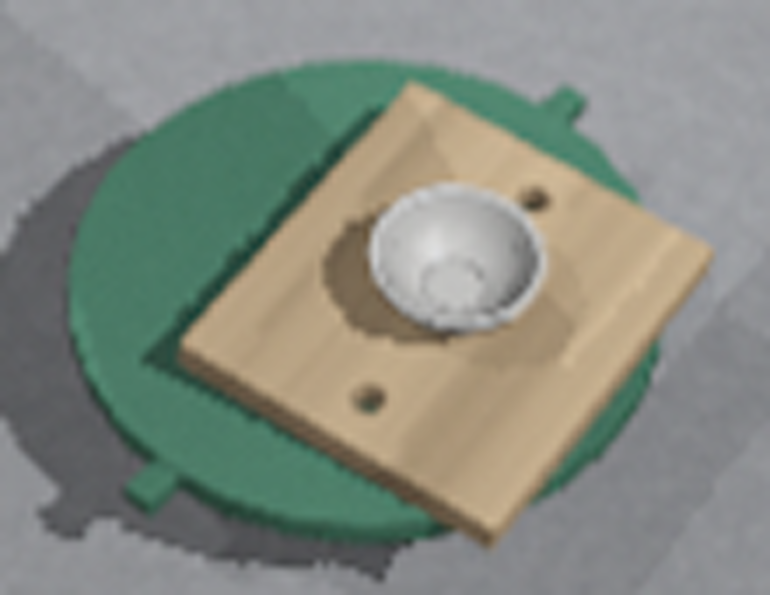

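```bash
cat > h.py <<'E'
import numpy as np, cv2
from scipy.optimize import least_squares
from scipy.spatial.transform import Rotation as R
from bench import robot, snapshot, camera_info
C={n:camera_info(n) for n in("scene","top")}
def proj(n,P):
    c=C[n];T=np.linalg.inv(np.array(c['cam_to_world']));K=np.array([[c['fx'],0,c['cx']],[0,c['fy'],c['cy']],[0,0,1]])
    p,_=cv2.projectPoints(np.atleast_2d(P).astype(float),cv2.Rodrigues(T[:3,:3])[0],T[:3,3],K,np.array(c['dist']));return p[:,0]
def back(n,uv,z):
    c=C[n];K=np.array([[c['fx'],0,c['cx']],[0,c['fy'],c['cy']],[0,0,1]])
    u=cv2.undistortPoints(np.array(uv,float).reshape(-1,1,2),K,np.array(c['dist']))[:,0]
    T=np.array(c['cam_to_world']);d=np.c_[u,np.ones(len(u))]@T[:3,:3].T
    return T[:3,3]+d*((z-T[2,3])/d[:,2])[:,None]
def unz(pts,s,ox,oy): return (np.array(pts,float)+.5)/s-.5+[ox,oy]
def wheelP(p,L): # p x,y,yaw
    return R.from_euler('z',p[2]).apply(L)+[p[0],p[1],0]
def batP(p,L): # x,y,yaw,tilt(low edge -x at z=.06), x,y = underside centre
    r=R.from_euler('z',p[2])*R.from_euler('y',-p[3])
    return r.apply(L)+[p[0],p[1],.06+.075*np.sin(p[3])]
def rel(w,b):
    c,s=np.cos(w[2]),np.sin(w[2]);d=np.array(b[:2])-w[:2]
    return np.array([c*d[0]+s*d[1],-s*d[0]+c*d[1]])*1e3, b[2]-w[2]
BT=np.array([[.075,.085,.015],[-.075,.085,.015],[-.075,-.085,.015],[.075,-.085,.015],[0,.062,.015],[0,-.062,.015]])
E
cat > m0.py <<'E'
from h import *
im=cv2.imread('pics/top0.png');hsv=cv2.cvtColor(im,cv2.COLOR_BGR2HSV)
m=((hsv[...,0]>65)&(hsv[...,0]<95)&(hsv[...,1]>100)).astype(np.uint8)
m[:140]=0;m[260:]=0;m[:,:190]=0;m[:,310:]=0
cs,_=cv2.findContours(m,cv2.RETR_EXTERNAL,cv2.CHAIN_APPROX_NONE)
pts=np.vstack([c[:,0] for c in cs if len(c)>15]);g=back('top',pts,.06)
h=cv2.convexHull(g[:,:2].astype(np.float32))[:,0]
def f(p): 
    return np.hypot(g[:,0]-p[0],g[:,1]-p[1])-.125
r=least_squares(f,[g[:,0].mean(),g[:,1].mean()],loss='cauchy',f_scale=.0015)
print('rim centre',r.x, 'inliers',(abs(f(r.x))<.002).sum(),len(g),np.median(f(r.x)[abs(f(r.x))<.003]))
lt=unz([[225,66],[388,505]],5,190,140); ls=unz([[572,97],[138,500]],7,205,175)
a=back('top',lt,.0525);b=back('scene',ls,.0525)
for q in(a,b): d=q[0]-q[1];print('lug mid',q.mean(0),'len',np.hypot(*d[:2]),'yaw',np.arctan2(-d[0],d[1]))
d=a[0]-a[1]
w=np.array([*r.x,np.arctan2(-d[0],d[1])])
bt=unz([[288,120],[65,238],[192,490],[422,375],[190,212],[286,398]],5,190,140)
bs=unz([[412,85],[712,250],[490,540],[182,350],[535,200],[369,398]],7,205,175)
# order: +x+y,-x+y,-x-y,+x-y,hole+y,hole-y ; scene by matching
def perm(p,n,q): 
    P=proj(n,batP(p,BT)); return P
p0=[*w[:2],w[2],.087]
ft=lambda p:(proj('top',batP(p,BT))-bt).ravel()
s=least_squares(ft,p0);print('bat top-only',s.x,abs(s.fun).max(),rel(w,s.x))
P=proj('scene',batP(s.x,BT));print(np.round(P,1).tolist());print(np.round(bs,1).tolist())
E
python3 m0.py
```

```text
rim centre [0.56574385 0.03450471] inliers 97 300 -0.00047172404815107316
lug mid [0.56757452 0.03078518 0.0525    ] len 0.28473779996679216 yaw -1.2189392968735693
lug mid [0.56856362 0.03087318 0.0525    ] len 0.28298448577104296 yaw 1.9460120481656755
bat top-only [ 0.54947519  0.0672519  -1.09700414  0.05966828] 0.6978235591091391 (array([-36.34777705,  -3.98590015]), np.float64(0.12193516121997261))
[[230.4, 222.8], [275.3, 249.7], [306.9, 209.9], [263.9, 186.0], [257.1, 230.6], [280.9, 202.6]]
[[263.4, 186.7], [306.3, 210.3], [274.6, 251.7], [230.6, 224.6], [281.0, 203.1], [257.3, 231.4]]
```

```bash
cat >> m0.py <<'E'
print('----')
# rim points from angle-limited contour, in top: exclude bat-side and lugs
Lg=R.from_euler('z',-w[2]).apply(g-[.5676,.0308,.06]);ang=np.degrees(np.arctan2(Lg[:,1],Lg[:,0]));rad=np.hypot(Lg[:,0],Lg[:,1])
for lo,hi in[(-80,-50),(-50,-20),(-20,20),(20,50),(50,80),(100,125),(-125,-100)]:
    k=(ang>lo)&(ang<hi)&(rad>.11);print(lo,k.sum(),np.round(np.median(rad[k])*1e3,1))
bs2=bs[[3,2,1,0,5,4]]
fb=lambda p:np.r_[(proj('top',batP(p,BT))-bt).ravel(),(proj('scene',batP(p,BT))-bs2).ravel()]
s2=least_squares(fb,s.x);print('bat both',s2.x,np.round(s2.fun,1))
w2=np.array([.568,.0309,(-1.2189+1.946-np.pi)/2]);
for W in (np.r_[a.mean(0)[:2],w[2]],w2):print(W,rel(W,s2.x),rel(W,s.x))
# scene-only wheel vs bat
W=np.r_[b.mean(0)[:2],1.946-np.pi]
s3=least_squares(lambda p:(proj('scene',batP([*p,s2.x[3]],BT))-bs2).ravel(),s2.x[:3]);print('scene rel',rel(W,s3.x))
E
python3 m0.py | sed -n '/----/,$p'
```

```text
----
-80 18 122.7
-50 20 121.3
-20 26 121.5
20 17 121.1
50 21 121.4
100 15 119.1
-125 22 120.9
bat both [ 0.5501701   0.0682675  -1.09565569  0.03069153] [-0.2  0.  -0.8 -0.6 -0.5  0.4 -0.3 -0.5  0.3 -0.2  0.2 -0.2 -0.4 -0.5
  0.6 -1.7  0.4 -0.2  0.2  0.5 -0.3 -0.1 -0.3  0.2]
[ 0.56757452  0.03078518 -1.2189393 ] (array([-41.18422641,  -3.42015542]), np.float64(0.12328361000288313)) (array([-40.47035273,  -4.42251388]), np.float64(0.12193516121997261))
[ 0.568       0.0309     -1.20724633] (array([-41.2653824,  -3.3768661]), np.float64(0.11159063992421037)) (array([-40.56327781,  -4.38750315]), np.float64(0.11024219114129985))
scene rel (array([-42.15347022,  -2.42339017]), np.float64(0.09925060538326513))
```

```bash
cat >> h.py <<'E'
W=np.array([.5677,.0308,-1.212])
def rows(wx,wy,z,dyaw=0):
    "slide (mm), roll (deg) taking TCP from now to wheel-frame mm point, tool x along wheel y + dyaw"
    o=robot.get_obs();r=R.from_euler('xyz',o['ee_rot'])
    t=R.from_euler('z',W[2]).apply([wx/1e3,wy/1e3,0])+[W[0],W[1],z/1e3]
    yaw=W[2]+np.pi/2+dyaw
    x=r.apply([1,0,0]);cur=np.arctan2(x[1],x[0])
    return np.round(r.inv().apply(t-o['tool_pos'])*1e3,1),'roll',round(-np.degrees(yaw-cur),1),'world',np.round(t,3)
def tcpw():
    o=robot.get_obs();q=R.from_euler('z',-W[2]).apply(o['tool_pos']-[W[0],W[1],0])*1e3
    x=R.from_euler('xyz',o['ee_rot']).apply([1,0,0])
    return np.round(q,1),'dyaw',np.round(np.arctan2(x[1],x[0])-W[2]-np.pi/2,3),'F',np.round(o['wrist_force'],1),'t',round(o['time'],2)
E
python3 - <<'E'
from h import *
for n,uv,z in(('jar',[135,176],.075),('mug',[389,187],.075),('tin',[112,221],.09)):print(n,back('top',[uv],z)[0])
print(tcpw());print(rows(-155,0,185))
E
```

```text
jar [0.62418055 0.37573008 0.075     ]
mug [ 0.58904069 -0.3811226   0.075     ]
tin [0.48741639 0.43109494 0.09      ]
(array([ 376. , -599.3,  183.8]), 'dyaw', np.float64(-1.675), 'F', array([-1.1,  0.5,  0.5]), 't', 0.1)
(array([-5.903e+02,  1.000e-01,  5.410e+02]), 'roll', np.float64(-96.0), 'world', array([0.513, 0.176, 0.185]))
```

```bash
python3 -m creep '[{"slide":[-590,0,541],"roll":-96,"grip":0},{"slide":[-590,0,541],"roll":-96,"grip":0},{"slide":[-590,0,541],"roll":-96,"grip":0},{"slide":[-590,0,541],"roll":-96,"grip":0},{"slide":[-590,0,541],"roll":-96,"grip":0},{"slide":[-590,0,541],"roll":-96,"grip":0},{"slide":[-590,0,541],"roll":-96,"grip":0},{"slide":[-590,0,541],"roll":-96,"grip":0},{"slide":[-590,0,541],"roll":-96,"grip":0},{"slide":[-590,0,541],"roll":-96,"grip":0},{"slide":[-590,0,541],"roll":-96,"grip":0},{"slide":[-590,0,541],"roll":-96,"grip":0},{"slide":[-590,0,541],"roll":-96,"grip":0},{"slide":[-590,0,541],"roll":-96,"grip":0},{"slide":[-590,0,541],"roll":-96,"grip":0},{"slide":[-590,0,541],"roll":-96,"grip":0},{"slide":[-590,0,541],"roll":-96,"grip":0},{"slide":[-590,0,541],"roll":-96,"grip":0},{"slide":[-590,0,541],"roll":-96,"grip":0},{"slide":[-590,0,541],"roll":-96,"grip":0}]'; python3 -c "
from h import *
print(tcpw());print(rows(-155,0,185))"
```

```text
time: 1.77
tool_pos: [0.5144, 0.18, 0.183]
ee_rot: [-1.568, 0.001, 0.365]
wrist_force: [-0.5, -0.8, 0.1]
width: 0.0941
(array([-158.4,    2.5,  183. ]), 'dyaw', np.float64(0.006), 'F', array([-0.5, -0.8,  0.1]), 't', 1.77)
(array([-2.5, -2. , -3.4]), 'roll', np.float64(0.3), 'world', array([0.513, 0.176, 0.185]))
```

```bash
python3 -m creep '[{"slide":[-2,40,0],"roll":0,"grip":0},{"slide":[-2,80,0],"roll":0,"grip":0},{"slide":[-2,105,0],"roll":0,"grip":0},{"slide":[-2,117,0],"roll":0,"grip":0},{"slide":[-2,117,0],"roll":0,"grip":0},{"slide":[-2,117,0],"roll":0,"grip":0}]'; python3 -c "
from h import *
print(tcpw())
for n in('scene','top'): cv2.imwrite(f'pics/{n}1.png',snapshot(n)[:,:,::-1])
a=cv2.imread('pics/top1.png')[140:250,170:310]; cv2.imwrite('pics/top1z.png',cv2.resize(a,None,fx=5,fy=5,interpolation=cv2.INTER_CUBIC))
a=cv2.imread('pics/scene1.png')[165:265,205:355]; cv2.imwrite('pics/scene1z.png',cv2.resize(a,None,fx=5,fy=5,interpolation=cv2.INTER_CUBIC))
"
```

```text
time: 2.27
tool_pos: [0.5117, 0.1739, 0.0683]
ee_rot: [-1.571, 0.0, 0.359]
wrist_force: [0.7, 0.4, 0.1]
width: 0.0942
(array([-153.7,   -2.2,   68.3]), 'dyaw', np.float64(0.0), 'F', array([0.7, 0.4, 0.1]), 't', 2.27)
```

View pics/top1z.png

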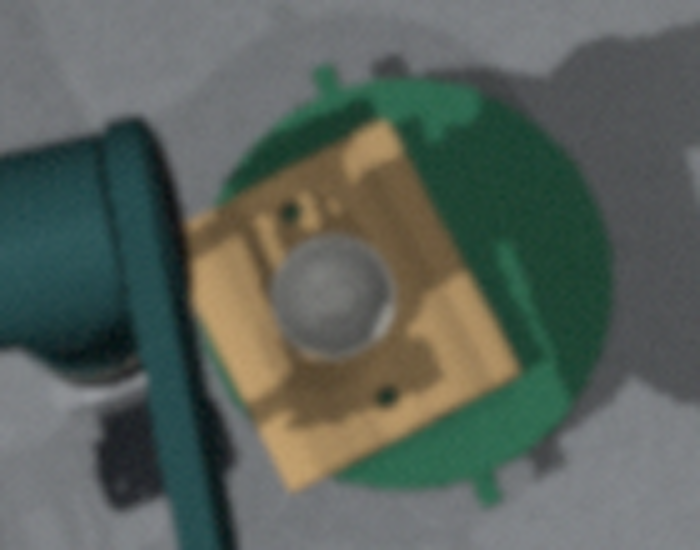

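View pics/scene1z.png

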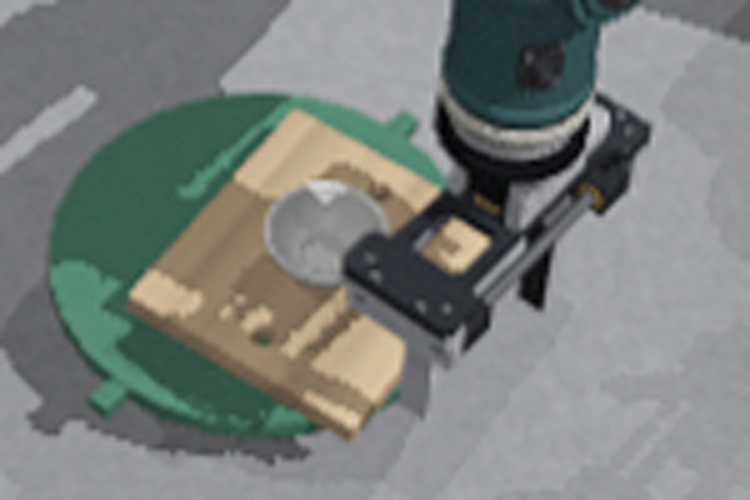

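```bash
python3 -m creep '[{"slide":[2,3.5,-8],"roll":0,"grip":0},{"slide":[2,3.5,-16],"roll":0,"grip":0},{"slide":[2,3.5,-19],"roll":0,"grip":0},{"slide":[2,3.5,-22],"roll":0,"grip":0},{"slide":[2,3.5,-25],"roll":0,"grip":0},{"slide":[2,3.5,-27],"roll":0,"grip":0},{"slide":[2,3.5,-29],"roll":0,"grip":0},{"slide":[2,3.5,-31],"roll":0,"grip":0},{"slide":[2,3.5,-31],"roll":0,"grip":0}]'; python3 -c "
from h import *
print(tcpw())"; python3 -m creep '[{"slide":[0,0,-2],"roll":0,"grip":0},{"slide":[0,0,-4],"roll":0,"grip":0},{"slide":[0,0,-6],"roll":0,"grip":0},{"slide":[0,0,-8],"roll":0,"grip":0},{"slide":[0,0,-10],"roll":0,"grip":0},{"slide":[0,0,-11],"roll":0,"grip":0},{"slide":[0,0,-11],"roll":0,"grip":0}]'; python3 -c "
from h import *
print(tcpw())
for n in('scene','top'): cv2.imwrite(f'pics/{n}2.png',snapshot(n)[:,:,::-1])
a=cv2.imread('pics/top2.png')[140:250,170:310]; cv2.imwrite('pics/top2z.png',cv2.resize(a,None,fx=5,fy=5,interpolation=cv2.INTER_CUBIC))
a=cv2.imread('pics/scene2.png')[165:265,205:355]; cv2.imwrite('pics/scene2z.png',cv2.resize(a,None,fx=5,fy=5,interpolation=cv2.INTER_CUBIC))
"
```

```text
time: 3.12
tool_pos: [0.5244, 0.1457, 0.0643]
ee_rot: [-1.571, 0.0, 0.359]
wrist_force: [-0.2, 0.7, 0.4]
width: 0.094
(array([-1.228e+02, -1.000e-01,  6.430e+01]), 'dyaw', np.float64(0.001), 'F', array([-0.2,  0.7,  0.4]), 't', 3.12)
time: 3.7
tool_pos: [0.5283, 0.1355, 0.0643]
ee_rot: [-1.571, 0.0, 0.359]
wrist_force: [0.3, -0.9, 0.5]
width: 0.0943
(array([-1.118e+02, -1.000e-01,  6.430e+01]), 'dyaw', np.float64(0.0), 'F', array([ 0.3, -0.9,  0.5]), 't', 3.7)
```

View pics/top2z.png

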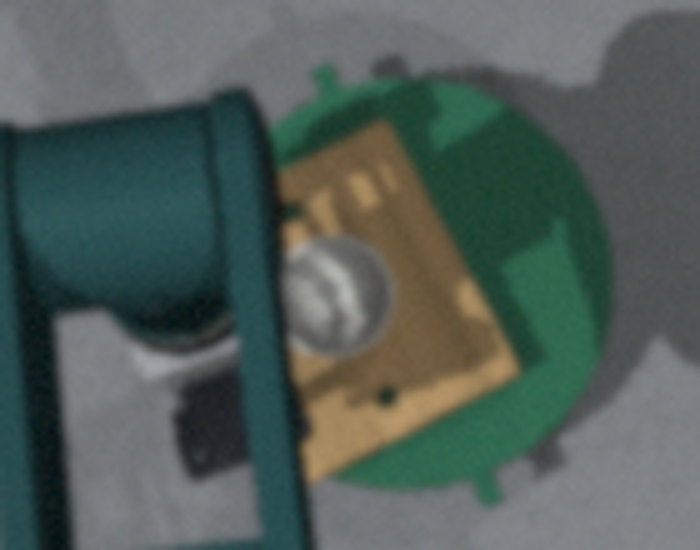

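View pics/scene2z.png

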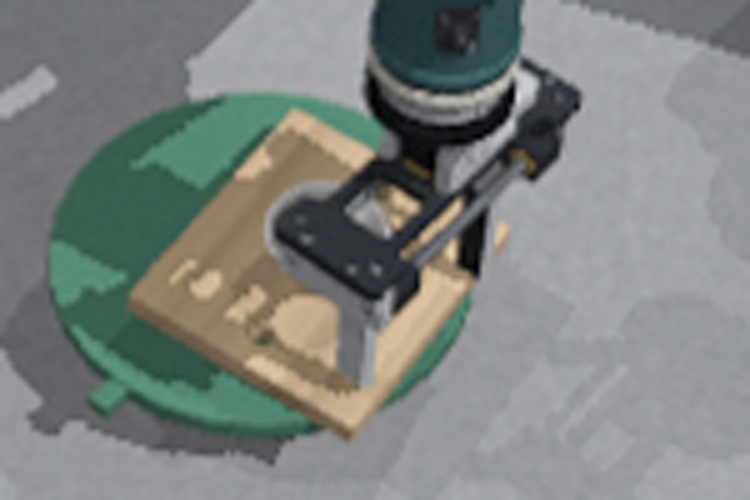

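```bash
python3 -c "
from h import *
L=[[-.112,s*y,z] for s in(1,-1) for y in (.047,.06) for z in(.064,.08,.1)]
q=wheelP(W,np.array(L)); p=proj('scene',q); print(np.round(np.c_[np.array(L)*1e3,(p-[205,165]+.5)*5-.5]))
a=cv2.imread('pics/scene2.png')[200:255,245:320]; cv2.imwrite('pics/scene2zz.png',cv2.resize(a,None,fx=10,fy=10,interpolation=cv2.INTER_CUBIC))
"
```

```text
[[-112.   47.   64.  362.  396.]
 [-112.   47.   80.  363.  379.]
 [-112.   47.  100.  365.  357.]
 [-112.   60.   64.  347.  411.]
 [-112.   60.   80.  348.  394.]
 [-112.   60.  100.  349.  372.]
 [-112.  -47.   64.  465.  295.]
 [-112.  -47.   80.  467.  278.]
 [-112.  -47.  100.  470.  255.]
 [-112.  -60.   64.  479.  282.]
 [-112.  -60.   80.  481.  264.]
 [-112.  -60.  100.  484.  242.]]
```

View pics/scene2zz.png

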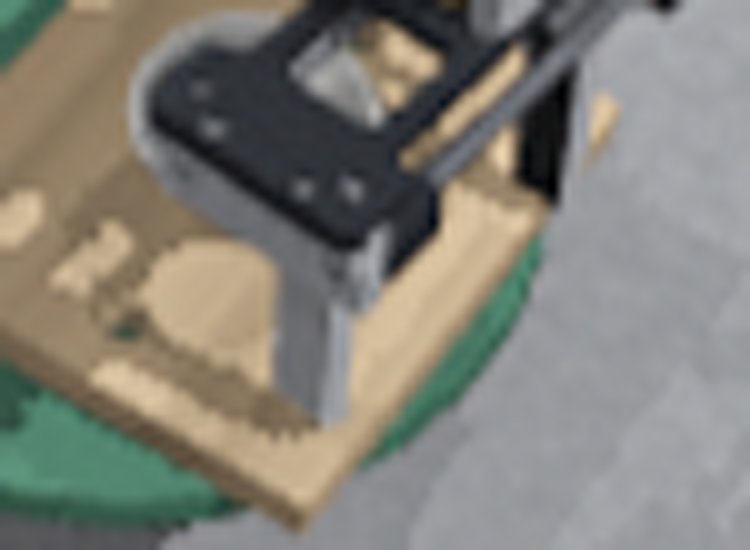

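```bash
python3 -m creep '[{"slide":[0,0,20],"roll":0,"grip":0},{"slide":[0,0,40],"roll":0,"grip":0},{"slide":[0,0,40],"roll":0,"grip":0},{"slide":[0,16,40],"roll":0,"grip":0},{"slide":[0,16,40],"roll":0,"grip":0},{"slide":[0,16,40],"roll":0,"grip":0}]'; cat > look.py <<'E'
from h import *
import sys
i=sys.argv[1]
print(tcpw())
for n in('scene','top'): cv2.imwrite(f'pics/{n}{i}.png',snapshot(n)[:,:,::-1])
a=cv2.imread(f'pics/top{i}.png')[140:250,170:310]; cv2.imwrite(f'pics/top{i}z.png',cv2.resize(a,None,fx=5,fy=5,interpolation=cv2.INTER_CUBIC))
a=cv2.imread(f'pics/scene{i}.png')[180:260,215:325]; cv2.imwrite(f'pics/scene{i}z.png',cv2.resize(a,None,fx=7,fy=7,interpolation=cv2.INTER_CUBIC))
E
python3 look.py 3; python3 -c "
from h import *
q=tcpw()[0]/1e3
L=[[q[0]+dx,.053+dy,z] for z in (.05,.064,.07,.08) for dx,dy in((0,0),(.008,-.006),(-.008,-.006),(-.008,.006))]
p=proj('scene',wheelP(W,np.array(L)));print(np.round((p-[215,180]+.5)*7-.5).reshape(4,-1))"
```

```text
time: 4.3
tool_pos: [0.5133, 0.1727, 0.0475]
ee_rot: [-1.571, 0.003, 0.36]
wrist_force: [0.1, 0.7, 0.6]
width: 0.0939
(array([-152. ,   -1.1,   47.5]), 'dyaw', np.float64(0.001), 'F', array([0.1, 0.7, 0.6]), 't', 4.3)
[[504. 534. 497. 514. 529. 536. 510. 555.]
 [506. 514. 499. 493. 532. 516. 512. 535.]
 [507. 505. 500. 485. 533. 507. 513. 526.]
 [508. 491. 502. 470. 534. 492. 515. 512.]]
```

View pics/scene3z.png

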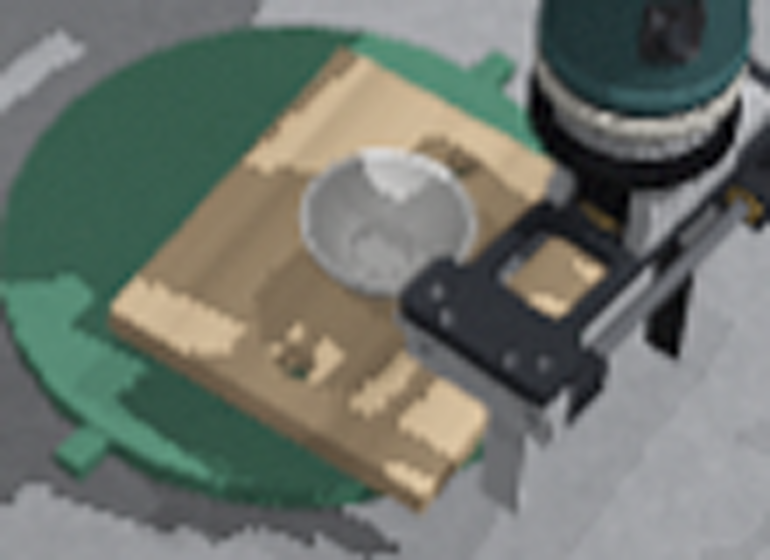

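```bash
python3 -c "
from h import *
def s(px,x,name):
    for y in (.0595,):
        f=lambda p:(proj('scene',wheelP(W,np.array([[x+p[0],y-.001,p[1]]])))-px).ravel()
        r=least_squares(f,[0,.07]);print(name,px,np.round(r.x*1e3,1),np.round(r.fun,2))
s(unz([512,517],7,215,180),-.152,'3 back')
s(unz([485,497],7,215,180),-.152,'3 front')
s(unz([322,425],10,245,200),-.112,'2 back')
s(unz([275,402],10,245,200),-.112,'2 front')
"
python3 -c "
import cv2
a=cv2.imread('pics/scene3.png')[215:260,260:325]; cv2.imwrite('pics/s3zz.png',cv2.resize(a,None,fx=12,fy=12,interpolation=cv2.INTER_CUBIC))"
```

```text
3 back [287.71428571 253.42857143] [-6.2 74.5] [0. 0.]
3 front [283.85714286 250.57142857] [ 7.1 75.3] [0. 0.]
2 back [276.75 242.05] [-7.2 91.1] [ 0. -0.]
2 front [272.05 239.75] [ 9.  86.9] [ 0. -0.]
```

View pics/s3zz.png

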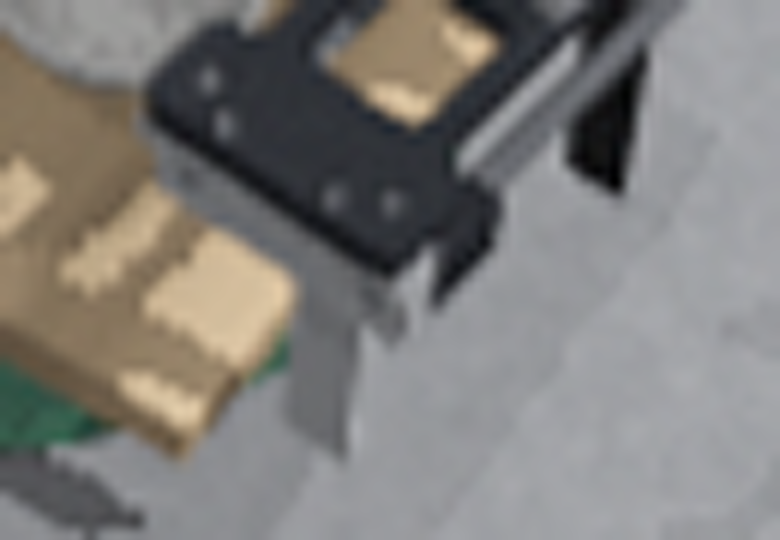

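```bash
python3 -c "
from h import *
for px,n in((unz([620,193],12,260,215),'back'),(unz([568,160],12,260,215),'front')):
  for y in(-.047,-.053,-.0595):
    f=lambda p:(proj('scene',wheelP(W,np.array([[-.152+p[0],y-.001,p[1]]])))-px).ravel()
    r=least_squares(f,[0,.07]);print(n,y,np.round(r.x*1e3,1))
"
```

```text
back -0.047 [-6.8 70.5]
back -0.053 [-3.5 61.6]
back -0.0595 [ 0.1 52. ]
front -0.047 [ 8.4 70.1]
front -0.053 [11.9 61.2]
front -0.0595 [15.6 51.6]
```

```bash
python3 -m creep '[{"slide":[0,6,-5],"roll":0,"grip":0},{"slide":[0,6,-12],"roll":0,"grip":0},{"slide":[0,6,-18],"roll":0,"grip":0},{"slide":[0,6,-21],"roll":0,"grip":0},{"slide":[0,6,-23],"roll":0,"grip":0},{"slide":[0,6,-25],"roll":0,"grip":0},{"slide":[0,6,-27],"roll":0,"grip":0},{"slide":[0,6,-29],"roll":0,"grip":0},{"slide":[0,6,-29],"roll":0,"grip":0}]'; python3 look.py 4
```

```text
time: 5.15
tool_pos: [0.5245, 0.1457, 0.0424]
ee_rot: [-1.571, 0.0, 0.359]
wrist_force: [0.7, 1.5, -0.6]
width: 0.0939
(array([-1.227e+02, -1.000e-01,  4.240e+01]), 'dyaw', np.float64(0.001), 'F', array([ 0.7,  1.5, -0.6]), 't', 5.15)
```

View pics/scene4z.png

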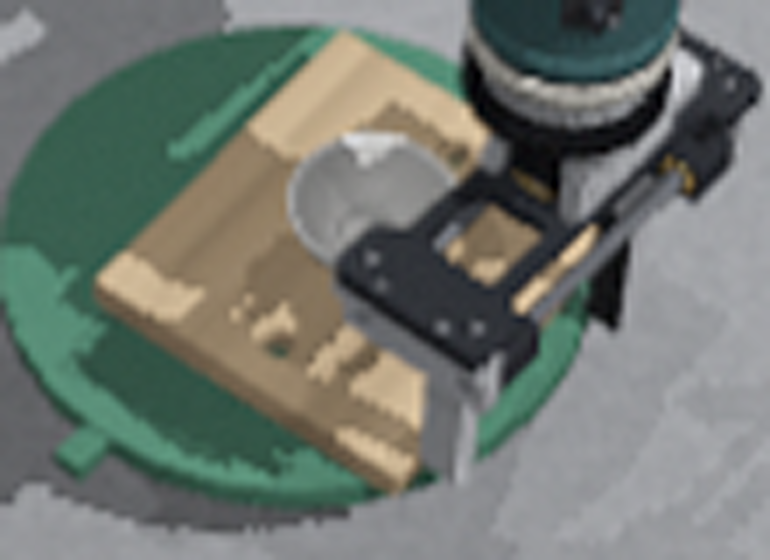

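```bash
python3 -m creep '[{"slide":[0,0,-2],"roll":0,"grip":0},{"slide":[0,0,-4],"roll":0,"grip":0},{"slide":[0,0,-6],"roll":0,"grip":0},{"slide":[0,0,-8],"roll":0,"grip":0},{"slide":[0,0,-10],"roll":0,"grip":0},{"slide":[0,0,-12],"roll":0,"grip":0},{"slide":[0,0,-12],"roll":0,"grip":0}]'; python3 look.py 5
```

```text
time: 5.83
tool_pos: [0.5289, 0.1343, 0.0424]
ee_rot: [-1.571, -0.0, 0.359]
wrist_force: [0.6, 1.8, 0.4]
width: 0.094
(array([-110.5,   -0. ,   42.4]), 'dyaw', np.float64(0.0), 'F', array([0.6, 1.8, 0.4]), 't', 5.83)
```

View pics/scene5z.png

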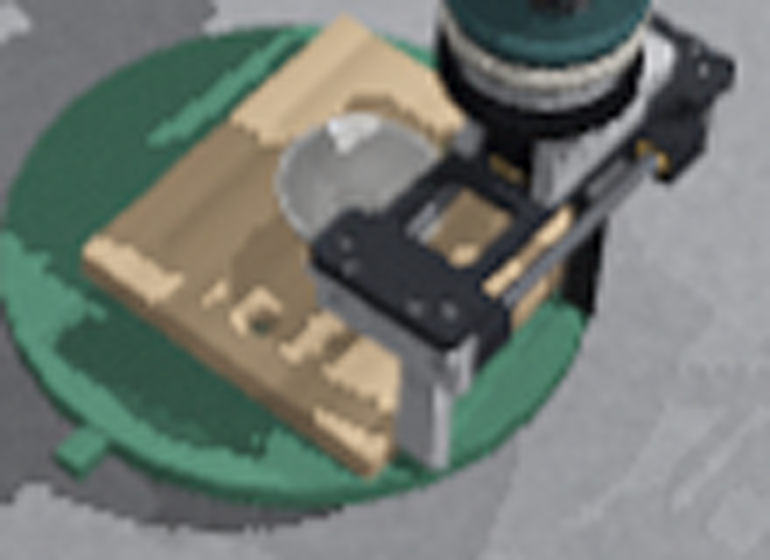

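View pics/top5z.png

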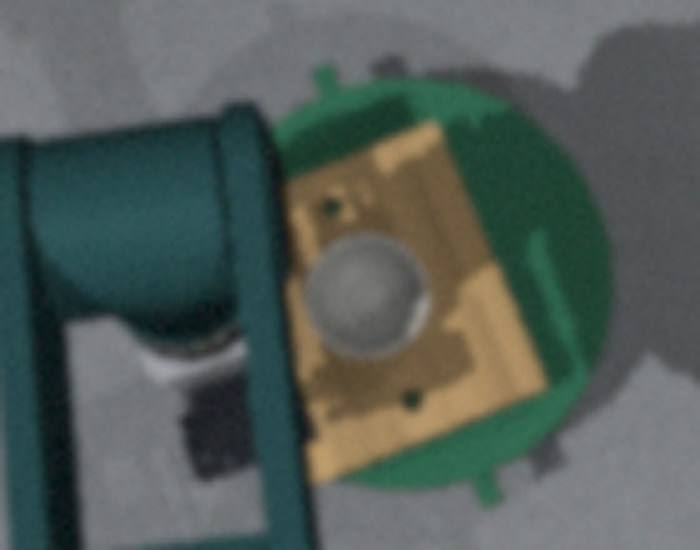

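```bash
cat > fit.py <<'E'
from h import *
def fit(bt,idx,sc=None,sidx=None,tilts=(.06,.087)):
    for t in tilts:
        def f(p):
            e=[(proj('top',batP([*p,t],BT[idx]))-bt).ravel()]
            if sc is not None:e.append((proj('scene',batP([*p,t],BT[sidx]))-sc).ravel())
            return np.concatenate(e)
        s=least_squares(f,[.56,.05,-1.15]);d,y=rel(W,s.x);print('tilt',t,'rel',np.round(d,1),'yaw',round(y,3),'res',np.round(s.fun,1))
E
python3 -c "
from fit import *
bt=unz([[437,121],[550,385],[331,206],[411,399]],5,170,140)
fit(bt,[0,3,4,5])
bs=unz([[83,250],[378,475],[345,15],[263,320]],7,215,180)
fit(bt,[0,3,4,5],bs,[0,1,3,4])
"
```

```text
tilt 0.06 rel [-22.1  -9.5] yaw 0.032 res [-0.3  0.1 -0.4  0.1  0.4 -0.1  0.4 -0. ]
tilt 0.087 rel [-21.8 -10. ] yaw 0.031 res [-0.3 -0.1 -0.4  0.1  0.4 -0.1  0.3  0.1]
tilt 0.06 rel [-23.1  -9.3] yaw 0.03 res [-0.6  0.1 -0.8  0.2  0.1 -0.1  0.   0.1  0.   0.7 -0.6 -2.1 -0.1  0.4
 -0.1  0. ]
tilt 0.087 rel [-23.2  -9. ] yaw 0.032 res [-0.9 -0.2 -0.9 -0.1 -0.2 -0.2 -0.2 -0.1  0.1 -0.  -0.5 -1.9 -0.  -0.4
 -0.  -0.2]
```

```bash
python3 -m creep '[{"slide":[0,0,15],"roll":0,"grip":0},{"slide":[0,0,30],"roll":0,"grip":0},{"slide":[0,-40,30],"roll":0,"grip":0},{"slide":[0,-80,30],"roll":0,"grip":0},{"slide":[0,-120,30],"roll":0,"grip":0},{"slide":[-40,-120,0],"roll":7,"grip":0},{"slide":[-60,-120,-40],"roll":14,"grip":0},{"slide":[-90,-120,-60],"roll":21,"grip":0},{"slide":[-120,-120,-80],"roll":28,"grip":0},{"slide":[-160,-120,-88],"roll":90,"grip":0},{"slide":[-160,-120,-88],"roll":90,"grip":0},{"slide":[-160,-120,-88],"roll":90,"grip":0},{"slide":[-160,-120,-88],"roll":90,"grip":0},{"slide":[-160,-120,-88],"roll":90,"grip":0},{"slide":[-160,-120,-88],"roll":90,"grip":0},{"slide":[-160,-120,-88],"roll":90,"grip":0},{"slide":[-160,-120,-88],"roll":90,"grip":0},{"slide":[-160,-120,-88],"roll":90,"grip":0},{"slide":[-160,-120,-88],"roll":90,"grip":0},{"slide":[-160,-120,-88],"roll":90,"grip":0}]'; python3 look.py 6; python3 -c "
from h import *
print(rows(-22,-150,42.4,-np.pi/2))"
```

```text
time: 7.6
tool_pos: [0.4095, -0.0044, 0.1624]
ee_rot: [-1.571, -0.001, -1.21]
wrist_force: [-0.1, -0.1, -0.9]
width: 0.0941
(array([ -22.6, -160.5,  162.4]), 'dyaw', np.float64(-1.569), 'F', array([-0.1, -0.1, -0.9]), 't', 7.6)
(array([  0.7, 120. ,  10.3]), 'roll', np.float64(0.1), 'world', array([ 0.42 , -0.001,  0.042]))
```

View pics/scene6z.png

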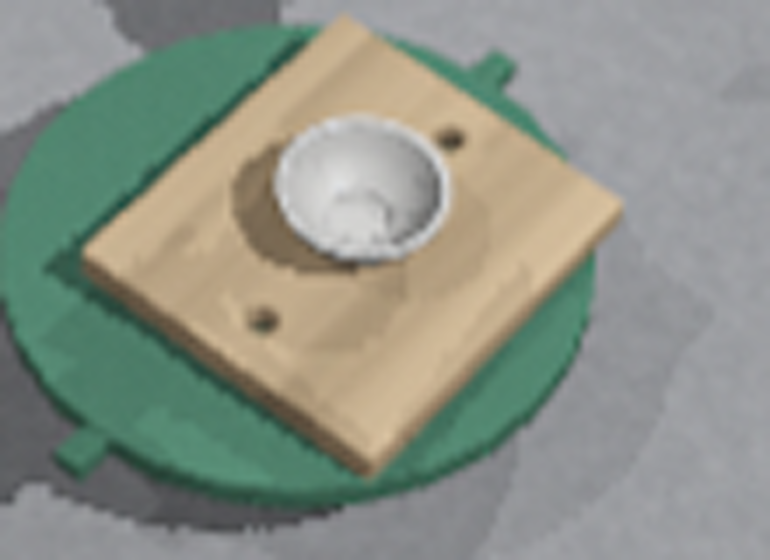

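View pics/top6z.png

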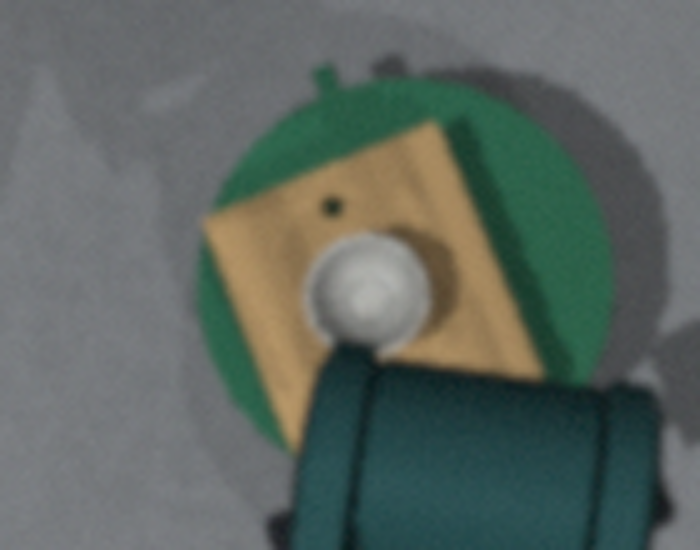

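```bash
python3 -c "
from fit import *
bs=unz([[83,252],[373,473],[623,205],[345,15],[263,320],[450,138]],7,215,180)
bt=unz([[437,122],[206,219],[331,206]],5,170,140)
fit(bt,[0,1,4],bs,[0,1,2,3,4,5],(.04,.06,.087))
fit(bt,[0,1,4],bs,[0,1,2,3,4,5],(.04,.06,.087))
ls=unz([[505,65],[70,462]],7,215,180);q=back('scene',ls,.0525);d=q[1]-q[0];print(q.mean(0),np.arctan2(-d[0],d[1]))
"
```

```text
tilt 0.04 rel [-22.9  -9.6] yaw 0.021 res [-0.1  0.3 -0.9 -0.2  0.5 -0.  -0.1  0.6 -0.3 -1.9  0.4 -0.4  0.1  0.9
 -0.3  0.1 -0.   0.5]
tilt 0.06 rel [-23.   -9.2] yaw 0.022 res [-0.3 -0.  -1.1 -0.3  0.3 -0.2 -0.1  0.2 -0.3 -1.8  0.4 -0.3  0.1  0.4
 -0.3 -0.1  0.   0.3]
tilt 0.087 rel [-23.1  -8.7] yaw 0.024 res [-0.6 -0.4 -1.3 -0.3 -0.  -0.4 -0.1 -0.5 -0.2 -1.6  0.4 -0.1  0.2 -0.3
 -0.2 -0.3  0.1  0. ]
tilt 0.04 rel [-22.9  -9.6] yaw 0.021 res [-0.1  0.3 -0.9 -0.2  0.5 -0.  -0.1  0.6 -0.3 -1.9  0.4 -0.4  0.1  0.9
 -0.3  0.1 -0.   0.5]
tilt 0.06 rel [-23.   -9.2] yaw 0.022 res [-0.3 -0.  -1.1 -0.3  0.3 -0.2 -0.1  0.2 -0.3 -1.8  0.4 -0.3  0.1  0.4
 -0.3 -0.1  0.   0.3]
tilt 0.087 rel [-23.1  -8.7] yaw 0.024 res [-0.6 -0.4 -1.3 -0.3 -0.  -0.4 -0.1 -0.5 -0.2 -1.6  0.4 -0.1  0.2 -0.3
 -0.2 -0.3  0.1  0. ]
[0.56776951 0.03148082 0.0525    ] -1.2043325169995198
```

```bash
python3 -m creep '[{"slide":[0,40,5],"roll":0,"grip":0},{"slide":[0,80,10],"roll":0,"grip":0},{"slide":[0,110,10],"roll":0,"grip":0},{"slide":[0,120,10],"roll":0,"grip":0},{"slide":[0,120,25],"roll":0,"grip":0},{"slide":[0,120,40],"roll":0,"grip":0},{"slide":[0,120,48],"roll":0,"grip":0},{"slide":[0,120,52],"roll":0,"grip":0},{"slide":[0,120,54],"roll":0,"grip":0},{"slide":[0,120,56],"roll":0,"grip":0},{"slide":[0,120,58],"roll":0,"grip":0},{"slide":[0,120,60],"roll":0,"grip":0},{"slide":[0,120,62],"roll":0,"grip":0},{"slide":[0,120,64],"roll":0,"grip":0},{"slide":[0,120,64],"roll":0,"grip":0}]'; python3 look.py 7
```

```text
time: 8.95
tool_pos: [0.4676, 0.0184, 0.0426]
ee_rot: [-1.575, 0.001, -1.211]
wrist_force: [-6.6, -1.5, 4.9]
width: 0.0939
(array([-23.6, -98.1,  42.6]), 'dyaw', np.float64(-1.57), 'F', array([-6.6, -1.5,  4.9]), 't', 8.95)
```

View pics/scene7z.png

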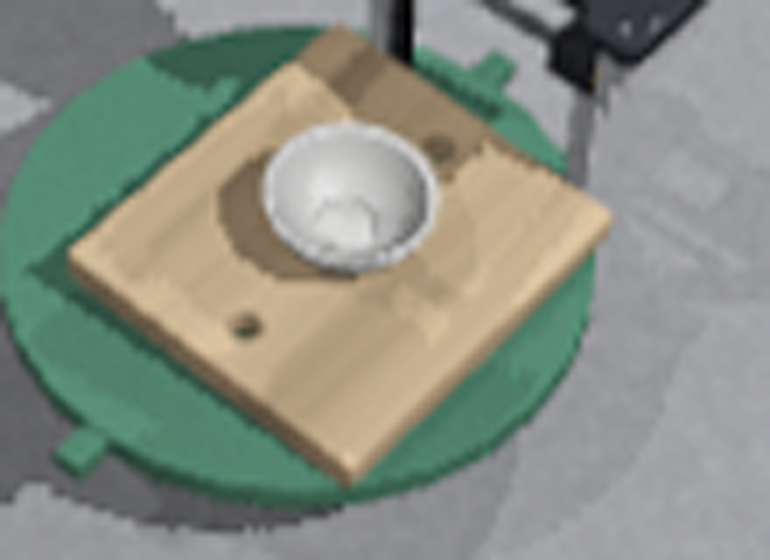

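View pics/top7z.png

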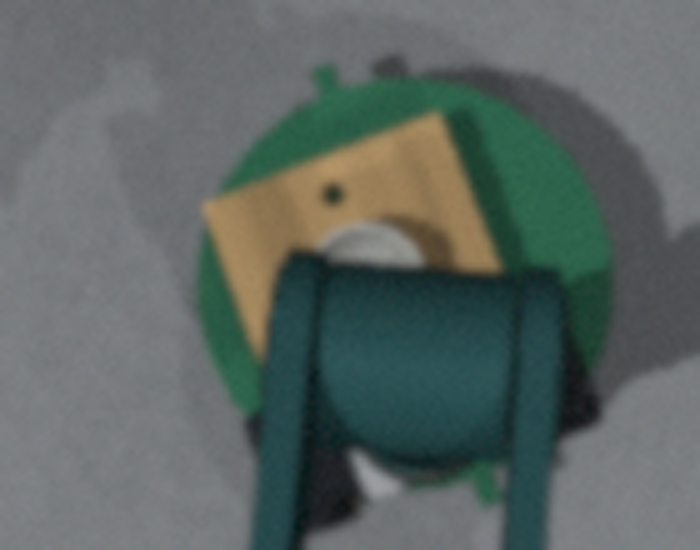

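```bash
python3 -c "
from fit import *
bs=unz([[68,252],[350,485],[613,212],[335,25],[245,325],[440,150]],7,215,180)
bt=unz([[441,112],[205,205],[333,194]],5,170,140)
fit(bt,[0,1,4],bs,[0,1,2,3,4,5],(.04,.087))
fit(bt,[0,1,4])
"
```

```text
tilt 0.04 rel [-21.1  -2.8] yaw -0.0 res [-0.3  0.3 -0.5 -0.4  0.3 -0.1 -0.1  1.  -0.1 -2.4  0.1  0.3  0.4  0.4
 -0.2  0.3 -0.2  0. ]
tilt 0.087 rel [-21.4  -1.9] yaw 0.002 res [-0.9 -0.5 -0.9 -0.6 -0.2 -0.5 -0.1 -0.1  0.  -2.1  0.1  0.6  0.5 -0.8
 -0.1 -0.1 -0.1 -0.4]
tilt 0.06 rel [-19.9  -3.5] yaw 0.007 res [-0.2  0.1 -0.2 -0.1  0.5 -0. ]
tilt 0.087 rel [-20.1  -4. ] yaw 0.001 res [-0.2  0.1 -0.2 -0.1  0.4  0. ]
```

```bash
python3 -m creep '[{"slide":[0,0,1.5],"roll":0,"grip":0},{"slide":[0,0,3],"roll":0,"grip":0},{"slide":[0,0,3],"roll":0,"grip":0},{"slide":[0,0,3],"roll":0,"grip":0}]'; python3 look.py 8;  python3 -m creep '[{"slide":[0,0,-15],"roll":0,"grip":0},{"slide":[0,0,-35],"roll":0,"grip":0},{"slide":[0,0,-55],"roll":0,"grip":0},{"slide":[0,-40,-60],"roll":0,"grip":0},{"slide":[0,-80,-60],"roll":0,"grip":0},{"slide":[0,-120,-60],"roll":0,"grip":0},{"slide":[0,-120,-60],"roll":0,"grip":0}]'; python3 look.py 9
```

```text
time: 9.38
tool_pos: [0.4703, 0.0193, 0.0427]
ee_rot: [-1.575, 0.001, -1.211]
wrist_force: [-5.2, -1.9, 4.2]
width: 0.0938
(array([-23.4, -95.3,  42.7]), 'dyaw', np.float64(-1.57), 'F', array([-5.2, -1.9,  4.2]), 't', 9.38)
time: 10.07
tool_pos: [0.4209, -0.0021, 0.1716]
ee_rot: [-1.555, -0.008, -1.212]
wrist_force: [0.9, -0.3, 0.3]
width: 0.0938
(array([ -20.7, -149. ,  171.6]), 'dyaw', np.float64(-1.571), 'F', array([ 0.9, -0.3,  0.3]), 't', 10.07)
```

View pics/scene9z.png

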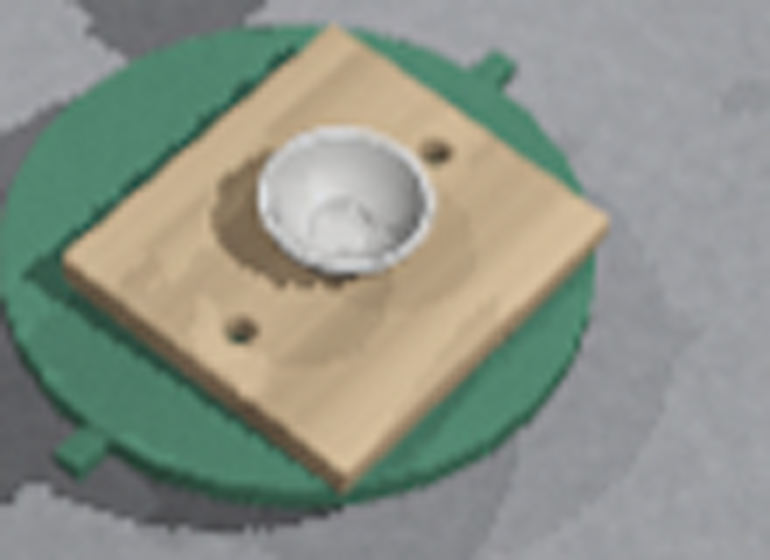

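View pics/top9z.png

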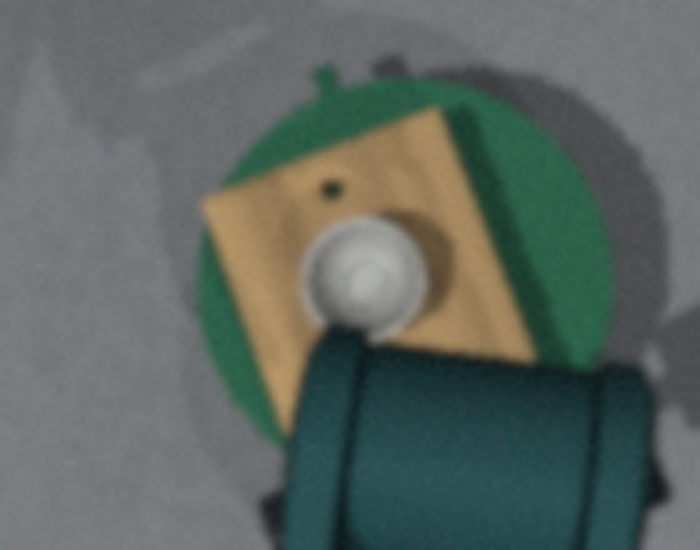

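```bash
python3 -c "
from fit import *
bs=unz([[63,257],[344,488],[610,217],[333,25],[240,330],[437,152]],7,215,180)
bt=unz([[440,107],[204,202],[331,189]],5,170,140)
fit(bt,[0,1,4],bs,[0,1,2,3,4,5],(.04,.087))
fit(bt,[0,1,4])
w=proj('scene',wheelP(W,np.array([[0,.062,.068],[0,-.062,.068],[0,.143,.0525],[0,-.143,.0525]])));print((w-[215,180]+.5)*7)
w=proj('top',wheelP(W,np.array([[0,.062,.068],[0,-.062,.068],[0,.143,.0525],[0,-.143,.0525]])));print((w-[170,140]+.5)*5)
print(rows(-150,0,171,0))
"
```

```text
tilt 0.04 rel [-21.   -0.2] yaw -0.002 res [-0.3  0.5 -0.5 -0.7  0.4  0.1 -0.   0.8  0.1 -2.3  0.   0.1  0.2  0.9
 -0.1  0.1 -0.3  0.3]
tilt 0.087 rel [-21.3   0.7] yaw -0.0 res [-0.9 -0.2 -0.9 -0.8 -0.1 -0.3 -0.  -0.3  0.2 -1.9  0.   0.4  0.3 -0.3
 -0.1 -0.3 -0.2 -0.2]
tilt 0.06 rel [-19.2  -0.8] yaw 0.014 res [-0.4  0.1 -0.2 -0.2  0.6  0.1]
tilt 0.087 rel [-19.4  -1.3] yaw 0.008 res [-0.4  0.1 -0.2 -0.2  0.6  0.1]
[[199.1864362  318.37394211]
 [394.39919708 144.09658131]
 [ 63.46105661 463.72266608]
 [510.38659258  62.36969658]]
[[368.35540068 180.88542607]
 [441.64911136 374.05317259]
 [323.60729863  65.91930536]
 [490.43264669 505.70312335]]
(array([-127.7,   -5.6,  151.8]), 'roll', np.float64(-90.0), 'world', array([0.515, 0.171, 0.171]))
```

```bash
python3 -m creep '[{"slide":[-128,0,150],"roll":-90,"grip":0},{"slide":[-128,0,150],"roll":-90,"grip":0},{"slide":[-128,0,150],"roll":-90,"grip":0},{"slide":[-128,0,150],"roll":-90,"grip":0},{"slide":[-128,0,150],"roll":-90,"grip":0},{"slide":[-128,0,150],"roll":-90,"grip":0},{"slide":[-128,0,150],"roll":-90,"grip":0},{"slide":[-128,0,150],"roll":-90,"grip":0},{"slide":[-128,0,150],"roll":-90,"grip":0},{"slide":[-128,0,150],"roll":-90,"grip":0},{"slide":[-128,0,150],"roll":-90,"grip":0},{"slide":[-128,0,150],"roll":-90,"grip":0},{"slide":[-128,0,150],"roll":-90,"grip":0},{"slide":[-128,0,150],"roll":-90,"grip":0},{"slide":[-128,0,150],"roll":-90,"grip":0},{"slide":[-128,0,150],"roll":-90,"grip":0}]'; python3 -c "
from h import *
print(tcpw(),rows(-140,0,43,0))
"
```

```text
time: 11.5
tool_pos: [0.5111, 0.171, 0.1612]
ee_rot: [-1.571, 0.002, 0.358]
wrist_force: [0.5, -0.4, -0.4]
width: 0.0941
(array([-151.2,   -3.7,  161.2]), 'dyaw', np.float64(-0.001), 'F', array([ 0.5, -0.4, -0.4]), 't', 11.5) (array([  4. , 118.1, -11.2]), 'roll', np.float64(-0.1), 'world', array([0.519, 0.162, 0.043]))
```

```bash
python3 -m creep '[{"slide":[3,40,0],"roll":0,"grip":0},{"slide":[3,80,0],"roll":0,"grip":0},{"slide":[3,110,0],"roll":0,"grip":0},{"slide":[3,118,0],"roll":0,"grip":0},{"slide":[3,118,-15],"roll":0,"grip":0},{"slide":[3,118,-30],"roll":0,"grip":0},{"slide":[3,118,-38],"roll":0,"grip":0},{"slide":[3,118,-42],"roll":0,"grip":0},{"slide":[3,118,-44],"roll":0,"grip":0},{"slide":[3,118,-46],"roll":0,"grip":0},{"slide":[3,118,-48],"roll":0,"grip":0},{"slide":[3,118,-50],"roll":0,"grip":0},{"slide":[3,118,-52],"roll":0,"grip":0},{"slide":[3,118,-54],"roll":0,"grip":0},{"slide":[3,118,-56],"roll":0,"grip":0},{"slide":[3,118,-58],"roll":0,"grip":0},{"slide":[3,118,-58],"roll":0,"grip":0}]'; python3 look.py 10
```

```text
time: 12.92
tool_pos: [0.5348, 0.1204, 0.0455]
ee_rot: [-1.567, -0.002, 0.361]
wrist_force: [-2.5, 4.4, 2.8]
width: 0.0938
(array([-95.4,   0.7,  45.5]), 'dyaw', np.float64(0.002), 'F', array([-2.5,  4.4,  2.8]), 't', 12.92)
```

View pics/scene10z.png

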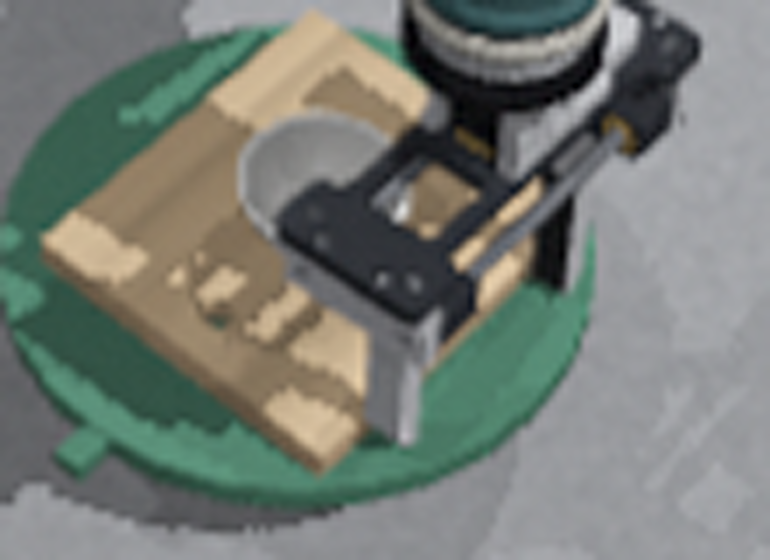

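View pics/top10z.png

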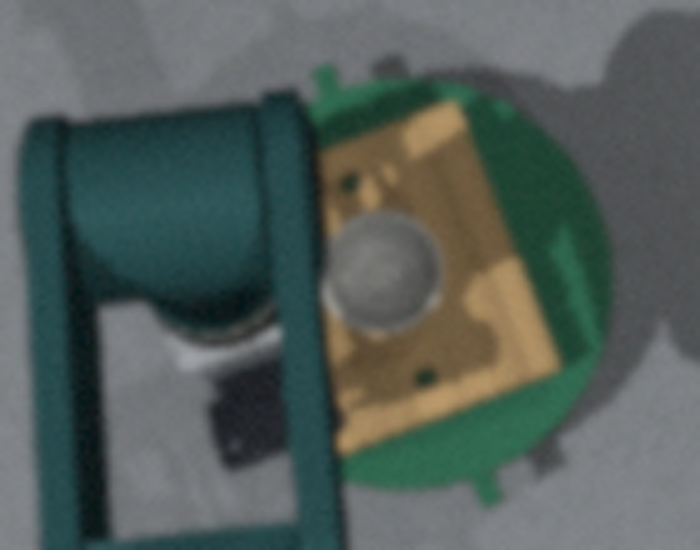

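```bash
python3 -c "
from fit import *
bt=unz([[460,99],[560,368],[350,183],[427,377]],5,170,140)
bs=unz([[42,240],[323,472],[314,10],[220,313]],7,215,180)
fit(bt,[0,3,4,5]);fit(bt,[0,3,4,5],bs,[0,1,3,4])
"
```

```text
tilt 0.06 rel [-8.4 -0.1] yaw -0.003 res [-0.5  0.4  0.2 -0.1  0.5 -0.3 -0.2 -0. ]
tilt 0.087 rel [-8.2 -0.5] yaw -0.004 res [-0.5  0.3  0.2 -0.   0.5 -0.3 -0.3  0.1]
tilt 0.06 rel [-9.3  0.1] yaw -0.003 res [-0.8  0.5 -0.1 -0.   0.2 -0.3 -0.6  0.  -0.1  0.5 -0.2 -2.2  0.   0.6
 -0.4  0.1]
tilt 0.087 rel [-9.4  0.4] yaw -0.002 res [-1.1  0.1 -0.3 -0.2 -0.  -0.4 -0.7 -0.1 -0.  -0.1 -0.1 -2.1  0.1 -0.1
 -0.3 -0.2]
```

```bash
python3 -m creep '[{"slide":[0,0,-1],"roll":0,"grip":0},{"slide":[0,0,-2],"roll":0,"grip":0},{"slide":[0,0,-3],"roll":0,"grip":0},{"slide":[0,0,-4],"roll":0,"grip":0},{"slide":[0,0,-5],"roll":0,"grip":0},{"slide":[0,0,-6],"roll":0,"grip":0},{"slide":[0,0,-7],"roll":0,"grip":0},{"slide":[0,0,-7],"roll":0,"grip":0},{"slide":[0,0,-7],"roll":0,"grip":0}]'; python3 look.py 11
```

```text
time: 13.77
tool_pos: [0.5374, 0.1124, 0.0449]
ee_rot: [-1.57, -0.001, 0.36]
wrist_force: [-2.2, 4.5, 3.8]
width: 0.0943
(array([-87. ,   0.3,  44.9]), 'dyaw', np.float64(0.002), 'F', array([-2.2,  4.5,  3.8]), 't', 13.77)
```

View pics/scene11z.png

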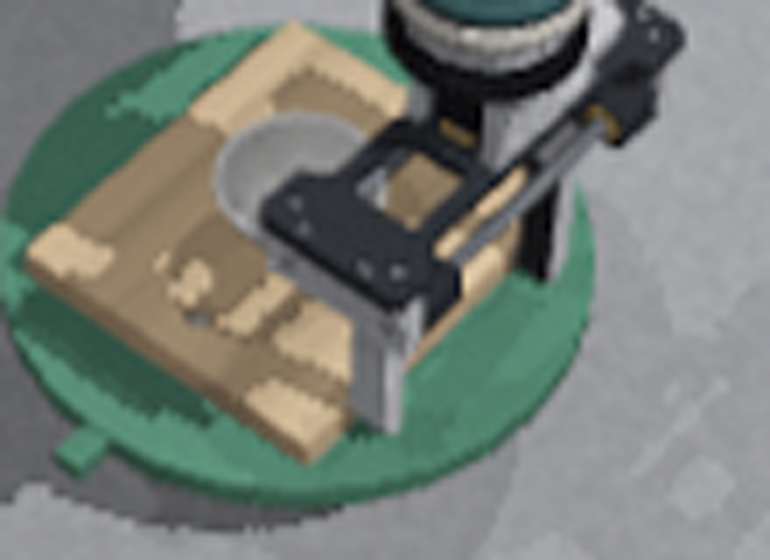

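View pics/top11z.png

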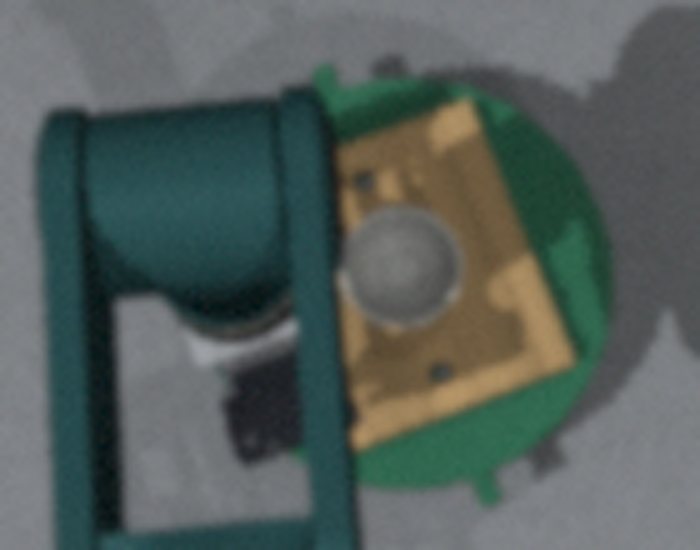

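```bash
python3 -m creep '[{"slide":[0,0,10],"roll":0,"grip":0},{"slide":[0,0,30],"roll":0,"grip":0},{"slide":[0,0,55],"roll":0,"grip":0},{"slide":[0,-40,60],"roll":0,"grip":0},{"slide":[0,-80,90],"roll":0,"grip":0},{"slide":[0,-120,130],"roll":0,"grip":0},{"slide":[0,-120,130],"roll":0,"grip":0},{"slide":[0,-120,130],"roll":0,"grip":0}]'; python3 look.py 12
```

```text
time: 14.53
tool_pos: [0.4932, 0.236, 0.1694]
ee_rot: [-1.572, -0.009, 0.362]
wrist_force: [0.2, 0.4, 0.0]
width: 0.0937
(array([-218.3,    2.3,  169.4]), 'dyaw', np.float64(0.003), 'F', array([0.2, 0.4, 0. ]), 't', 14.53)
```

View pics/scene12z.png

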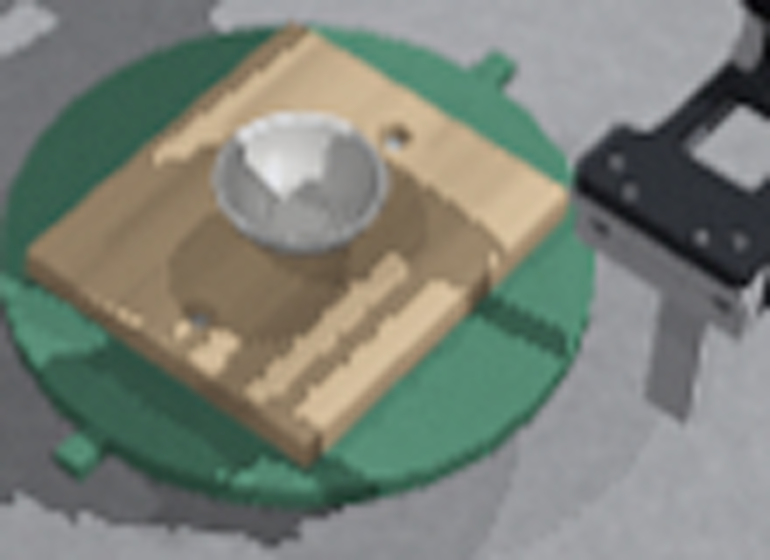

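View pics/top12z.png

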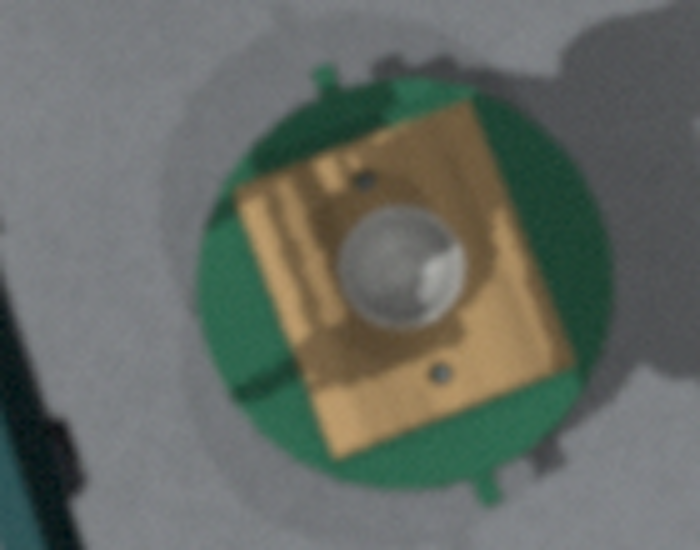

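Both holes now show the pin tips and the bat looks flat. I'll fit it with free tilt and height, and move further away for a clear look.

```bash
python3 -m creep '[{"slide":[0,-30,30],"roll":0,"grip":0},{"slide":[0,-60,60],"roll":0,"grip":0},{"slide":[-40,-80,60],"roll":0,"grip":0},{"slide":[-80,-80,60],"roll":0,"grip":0},{"slide":[-120,-80,60],"roll":0,"grip":0},{"slide":[-160,-80,60],"roll":0,"grip":0},{"slide":[-160,-80,60],"roll":0,"grip":0},{"slide":[-160,-80,60],"roll":0,"grip":0}]'; python3 look.py 13; python3 -c "
from fit import *
bs=unz([[28,252],[310,458],[570,195],[300,25],[200,320],[398,135]],7,215,180)
bt=unz([[473,99],[238,190],[335,458],[576,366],[364,180],[441,373]],5,170,140)
i=[0,1,2,3,4,5]
def P(p):return R.from_euler('ZYX',p[2:5]).apply(BT)+[p[0],p[1],p[5]]
for use in('both','top','scene'):
  f=lambda p:np.r_[(proj('top',P(p))-bt).ravel()*(use!='scene'),(proj('scene',P(p))-bs).ravel()*(use!='top')]
  s=least_squares(f,[.567,.031,-1.2,0,0,.06]);print(use,rel(W,s.x),'tilts',np.round(s.x[3:5],3),'z',np.round(s.x[5]*1e3,1),np.round(np.abs(s.fun).max(),1))
g=least_squares(lambda p:np.r_[(proj('top',P([*p,0,0,.06]))-bt).ravel(),(proj('scene',P([*p,0,0,.06]))-bs).ravel()],[.567,.031,-1.2]);print('flat',rel(W,g.x),np.round(g.fun,1))
"
```

```text
time: 15.3
tool_pos: [0.3198, 0.2313, 0.2425]
ee_rot: [-1.572, 0.001, 0.358]
wrist_force: [0.7, 1.0, 0.4]
width: 0.0942
(array([-274.8, -161.7,  242.5]), 'dyaw', np.float64(-0.001), 'F', array([0.7, 1. , 0.4]), 't', 15.3)
both (array([-0.46226742, -0.91114458]), np.float64(0.0041308907003554385)) tilts [-0.018 -0.02 ] z 55.0 0.8
top (array([ 0.82951234, -1.23311806]), np.float64(-0.002094811598760682)) tilts [-0.092  0.009] z 60.3 0.7
scene (array([-2.75789266,  0.72366359]), np.float64(0.003454288577080744)) tilts [-0.01  -0.023] z 57.9 0.7
flat (array([-1.77481105,  0.10312116]), np.float64(0.005809640705319419)) [-1.   0.2 -1.2 -0.4 -0.6 -0.5 -0.6 -0.5 -0.  -0.2 -0.4 -0.1 -0.1 -0.5
 -0.3 -1.9  0.2 -0.4 -0.5 -0.9  0.3 -1.4 -0.2 -0.1]
```

View pics/scene13z.png

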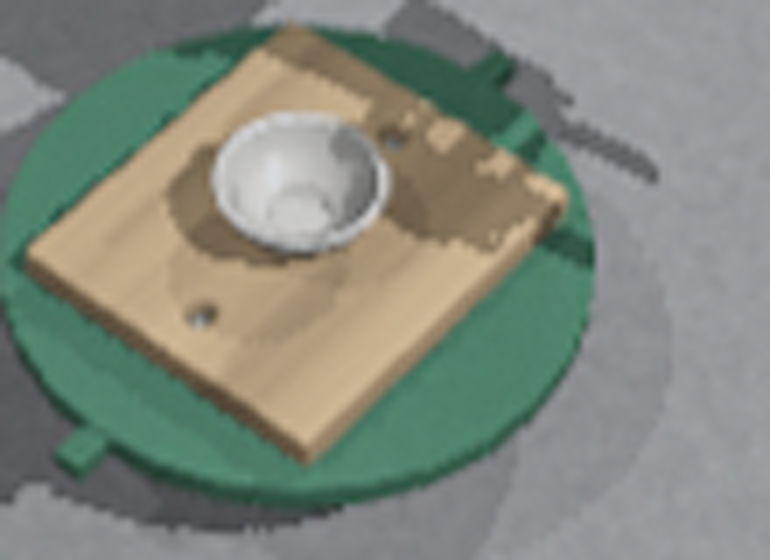

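View pics/scene13.png

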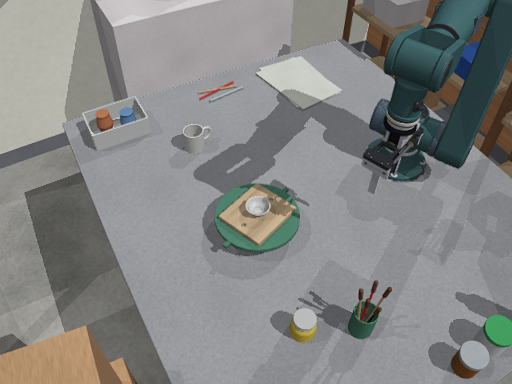

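```bash
python3 -m creep '[{"slide":[0,0,0],"roll":0,"grip":0},{"slide":[0,0,0],"roll":0,"grip":0},{"slide":[0,0,0],"roll":0,"grip":0}]'; python3 -c "
from bench import ticket
print(ticket.close_job())"
```

```text
time: 15.65
tool_pos: [0.3217, 0.233, 0.2437]
ee_rot: [-1.571, 0.002, 0.359]
wrist_force: [0.1, -0.5, -0.8]
width: 0.0941
the job is handed in; nothing more can be done
None
```

The bat is over both pins and looks flat on the turntable, and the job is handed in at 15.65 s with the arm well clear.

**What I did:** I pushed with the open fingertips: the -x edge first, which took out most of the turn; then the -y edge, about 9 mm towards +y; then the -x edge again until the bat dropped.

**Last checks:**
- **Holes:** steel pin tips show in both.
- **Position:** assuming the bat is flat, it fits within about 2 mm of the seated position and 0.006 rad of its direction.
- **Tilt:** about 0.02 rad with both cameras, which is within measuring noise; it leaned about 5 degrees (0.087 rad) at the start.
- **Other objects:** by eye, the jar, mug and brush tin stand where they were. I steered clear of the dish throughout, and it looks undisturbed.
- **Force:** the largest wrist force I read, after a push, was about 8 N.

**What went wrong or disagreed:**
- **First approach missed:** the open fingertips sit about 24 mm above the TCP, so that pass hovered over the bat's edge without moving it. I lowered the tool and repeated the push.
- **Free fits disagreed:** the combined fit put the bat's underside at 55 mm instead of 60 mm, and the top camera alone gave an implausible 0.09 rad tilt. One pixel is about 3 mm, so I relied on the pins showing in the holes and on the flat fit.

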